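# Issue a tape roll and pick out the full ointment tin by weight

## Robot

A 6-joint arm with a two-finger parallel gripper is mounted at the origin on the work surface. World frame = base frame: x ahead of the robot, y to its left, z up, the work surface at z = 0. Lengths are in mm, angles in rad, forces in N, time in s.
With the tool pointing down it reaches from about 375 to 900 mm from the base axis. Payload 3.1 kg.
Tool frame: the origin (TCP) lies at the very end of the fingers, on their centre line; the grasp point (between the pads) lies 19 mm behind it; z points along the fingers, y is the direction in which the jaws open and shut (so a half turn about z gives the same grasp; the last joint's range is limited). The gripper opens to 85 mm and grips with 20 to 120 N. Pads are 22 mm wide; open, the fingers measure 114 mm over their backs; the gripper's body (76 mm by 85 mm) begins 54 mm behind the grasp point. The pads swing forward as they close: fully open they stand 13 mm farther back than shut.
Start: joints at [-1.359, 0.527, 1.433, -0, 1.181, -0.178], TCP at [238.1, -577.845, 231.31] pointing down, gripper open.
Joint ranges: [-3.08, 3.08], [-0.75, 2.2], [0.22, 2.44], [-1.43, 4.57], [0, 2.65], [-2.85, 2.85]. Speed limits (rad/s): [2.79, 2.79, 3.14, 3.14, 3.14, 3.14].

## Interface

Orientations are given as a unit quaternion [x, y, z, w].
In Python, from cell import robot gives the robot as it stands.
- The arm moves only by the tool carry_out, never from a script. Its argument "moves" is one flat list of numbers, 7 for each row, row after row: the closure, from -1 (fully open) to 1 (shut), so that 0 is half open, then the shift along the world's x, y, z in mm, then the turn, a rotation vector about the world's x, y, z in rad. A call has 1 to 5 rows; each row shifts and turns the commanded pose from where the row before left it; what a row does not reach is not made up. A row lasts 1/8 s, in which the tool goes at most 62.5 mm and 10.7 degrees, less where a joint would pass 70% of its speed; a pose out of reach is approached as far as the arm can. A call with a gripper value outside its range is refused whole. The fingers move at their own pace and stop on an object; the grip force is fixed at half the most. Time passes only in rows, so rows that do not move let the fingers close. It gives the time, the measured TCP pose, the force and the opening at its end, in the units of the state.
- robot.sense(): the state, without advancing time (a new reading comes with each control period).
- robot.capture(name): name is "side" or "top" or "wrist"; returns (picture, depth): 384x512x3 uint8, red, green, blue; 384x512 float32, mm along the optical axis (not along the pixel's ray), 0 where there is no reading.
- robot.camera_info(name): a dict with "K" (3x3 intrinsics, pixels), "distortion" ([k1, k2, p1, p2, k3] as OpenCV has them; the pictures are not rectified), "rvec" (rotation vector, rad) and "tvec" (3), from world to camera coordinates, as OpenCV has them; the wrist camera has in their place "T_tool_cam" (4x4, takes a point from camera to tool coordinates, whose origin is the TCP and whose axes are the flange's). Camera axes: x right, y down, z forward; pixel columns grow to the right and rows downward; lengths in mm; the calibration is good to about 2 mm. A picture is of the moment at which its call begins: read the wrist's pose just before it. camera_info takes no time and is no camera call.
- robot.sign_off(): hands the job in, once; it reports no verdict.
The state is a dict: "time_s": time; "joint_positions": joint angles; "qvel": joint speeds; "joint_torque": joint torques, N m; "tool_pos": TCP position; "tcp_rot": TCP orientation; "contact_force": force on the tool from outside, world axes, zero at the start; "wrist_torque": the same for the moment, N m; "opening": finger opening in mm.
Only numpy, scipy, OpenCV 4.12 (cv2) and the standard library are available. Lean on these libraries where they do the work, as an engineer would, in place of code of your own. Each camera call takes 0.05 s, during which the arm holds its last target.

## Task

Make up this issue for the aid post. First slide the top roll of strapping tape up off the spindle (leave the other roll on it) and lay it flat in the white issue tray, set down, not dropped. Then heft the three closed ointment tins one after another, lifting each clear of the grey stock tray and standing it back upright there, find the full one, which is the heaviest, and finish holding that tin up, upright and still, with its underside at least 15 cm above the desk, for me to take from your grip; let nothing else be knocked over or pushed about.

Things in the scene. Friction and masses are not known exactly. Their poses are not given: they have to be found in the camera images.
- spindle: upright tape spindle fixed to the desk: round steel-grey foot 110 mm across and 12 mm high, with a plain round post 18 mm thick on its axis whose tapered tip is 124 mm above the desk. Two rolls of tape are threaded on the post, one on the other. Origin on the axis at desk height
- roll_center (a point): upper of the two rolls of white strapping tape on the spindle: a stiff ring 60 mm across, 50 mm high, with a 30 mm hole (6 mm of play round the post), about 110 g; its centre, half-way up, z along its axis. At first it rests on the lower roll, its underside 62 mm above the desk; it must rise by 62 mm to leave the post
- roll_low_center (a point): the lower roll on the spindle, the same as the upper one, resting on the foot; it stays there. Its centre, half-way up
- issue_tray: white plastic tray, fixed, open on top: 260 mm (its x) by 180 mm (its y), 45 mm high, walls and floor 5 mm thick; origin under its centre at desk height. A carton lies at its +x end; the rest of its floor, from the middle to the -x end, is free for the roll. It stands on one side of the stock tray and the spindle on the other, either way round
- carton_center (a point): centre of the cardboard carton lying in the issue tray: 60 mm (x) by 110 mm (y) by 40 mm high, 120 g, loose; leave it alone
- stock_tray: shallow grey plastic tray, fixed, 120 mm (its x) by 350 mm (its y), 14 mm high, walls and floor 4 mm thick; origin under its centre at desk height. The three tins stand in it along its y axis
- tin_a_center (a point): one of three look-alike closed aluminium tins, screw lids, white labels: 62 mm across, 70 mm high, upright in a row 115 mm apart (give or take 10) on the stock tray floor. This point: its centre, 35 mm up, z along its axis. One tin is full, at least 150 g heavier than each of the others; all weigh 100 to 400 g. Places are mixed each time, so only the weight tells
- tin_b_center (a point): one of three look-alike closed aluminium tins, screw lids, white labels: 62 mm across, 70 mm high, upright in a row 115 mm apart (give or take 10) on the stock tray floor. This point: its centre, 35 mm up, z along its axis. One tin is full, at least 150 g heavier than each of the others; all weigh 100 to 400 g. Places are mixed each time, so only the weight tells
- tin_c_center (a point): one of three look-alike closed aluminium tins, screw lids, white labels: 62 mm across, 70 mm high, upright in a row 115 mm apart (give or take 10) on the stock tray floor. This point: its centre, 35 mm up, z along its axis. One tin is full, at least 150 g heavier than each of the others; all weigh 100 to 400 g. Places are mixed each time, so only the weight tells
- gel_center (a point): loose bottle of hand gel on the desk beyond the stock tray, 50 mm across and 120 mm high; centre, half-way up; leave it alone
- plaster_center (a point): loose white box of plasters on the desk beyond the stock tray, 60 by 110 mm and 50 mm high; centre, half-way up; leave it alone
Things that resemble listed ones, but are neither listed nor needed, are in the scene too. What is shaped like the part that bears tin_c_center but orange or purple is not meant. Leave any purple look-alike of the part that bears roll_low_center alone.

How it is judged (in metres and radians):
On the way, in this order (a step that is already met when the one before it is completed fails the run):
1. the top roll is off the spindle and lies flat, let go, on the floor of the issue tray (z of roll_center in the frame of issue_tray between 0.024 and 0.036 m and x of roll_center in the frame of issue_tray between -0.13 and 0.13 m and y of roll_center in the frame of issue_tray between -0.09 and 0.09 m and angle between roll_center's own z axis and vertical below 0.15 rad and contact force between roll and the fingers below 0.1 N and linear speed of roll below 0.03 m/s), for 0.2 s.
2. a tin has been lifted clear of the stock tray (height (world z) of any of tin_a_center, tin_b_center, tin_c_center above 0.045 m), for 0.1 s.
3. all tins stand in the stock tray again (height (world z) of each of tin_a_center, tin_b_center, tin_c_center below 0.0415 m and angle between each of tin_a_center, tin_b_center, tin_c_center's own z axis and vertical below 0.05 rad), for 0.1 s.
4. a tin has been lifted clear a second time (height (world z) of any of tin_a_center, tin_b_center, tin_c_center above 0.045 m), for 0.1 s.
5. all tins stand in the stock tray again (all of step 3), for 0.1 s.
At the end, for the whole second after the job is handed in: Full tin held by the gripper, centre 180 mm or more above the desk, within 0.25 rad of upright, still, touching nothing else; the two lighter tins (each under 2.4 N) upright, let go, on the stock tray floor; top roll flat, let go, on the issue tray floor; lower roll still at the spindle foot (all of step 1 and ((height (world z) of tin_a_center above 0.18 m and angle between tin_a_center's own z axis and vertical below 0.25 rad and contact force between tin_a and the fingers above 2 N and linear speed of tin_a below 0.03 m/s and contact force between tin_a and stock_tray below 0.05 N and (height (world z) of tin_b_center between 0.036 and 0.0415 m and angle between each of tin_b_center, tin_c_center's own z axis and vertical below 0.05 rad and x of tin_b_center in the frame of stock_tray between -0.06 and 0.06 m and y of tin_b_center in the frame of stock_tray between -0.175 and 0.175 m and contact force between each of tin_b, tin_c and the fingers below 0.1 N and contact force between each of tin_b, tin_c and stock_tray below 2.4 N and linear speed of each of tin_b, tin_c below 0.03 m/s and height (world z) of tin_c_center between 0.036 and 0.0415 m and x of tin_c_center in the frame of stock_tray between -0.06 and 0.06 m and y of tin_c_center in the frame of stock_tray between -0.175 and 0.175 m)) or (height (world z) of tin_b_center above 0.18 m and angle between tin_b_center's own z axis and vertical below 0.25 rad and contact force between tin_b and the fingers above 2 N and linear speed of tin_b below 0.03 m/s and contact force between tin_b and stock_tray below 0.05 N and (height (world z) of tin_a_center between 0.036 and 0.0415 m and angle between each of tin_a_center, tin_c_center's own z axis and vertical below 0.05 rad and x of tin_a_center in the frame of stock_tray between -0.06 and 0.06 m and y of tin_a_center in the frame of stock_tray between -0.175 and 0.175 m and contact force between each of tin_a, tin_c and the fingers below 0.1 N and contact force between each of tin_a, tin_c and stock_tray below 2.4 N and linear speed of each of tin_a, tin_c below 0.03 m/s and height (world z) of tin_c_center between 0.036 and 0.0415 m and x of tin_c_center in the frame of stock_tray between -0.06 and 0.06 m and y of tin_c_center in the frame of stock_tray between -0.175 and 0.175 m)) or (height (world z) of tin_c_center above 0.18 m and angle between tin_c_center's own z axis and vertical below 0.25 rad and contact force between tin_c and the fingers above 2 N and linear speed of tin_c below 0.03 m/s and contact force between tin_c and stock_tray below 0.05 N and (height (world z) of tin_a_center between 0.036 and 0.0415 m and angle between each of tin_a_center, tin_b_center's own z axis and vertical below 0.05 rad and x of tin_a_center in the frame of stock_tray between -0.06 and 0.06 m and y of tin_a_center in the frame of stock_tray between -0.175 and 0.175 m and contact force between each of tin_a, tin_b and the fingers below 0.1 N and contact force between each of tin_a, tin_b and stock_tray below 2.4 N and linear speed of each of tin_a, tin_b below 0.03 m/s and height (world z) of tin_b_center between 0.036 and 0.0415 m and x of tin_b_center in the frame of stock_tray between -0.06 and 0.06 m and y of tin_b_center in the frame of stock_tray between -0.175 and 0.175 m))) and horizontal distance between roll_low_center and spindle below 0.01 m and height (world z) of roll_low_center below 0.042 m); the arm keeps its last pose, push and grip.
It fails at once if a tin has been tipped over (angle between any of tin_a_center, tin_b_center, tin_c_center's own z axis and vertical above 0.7 rad).
It fails at once if the roll or a tin has been dropped (falls free faster than 0.75 m/s) ((linear speed of roll above 0.75 m/s and contact force between roll and the fingers below 0.05 N) or (linear speed of tin_a above 0.75 m/s and contact force between tin_a and the fingers below 0.05 N) or (linear speed of tin_b above 0.75 m/s and contact force between tin_b and the fingers below 0.05 N) or (linear speed of tin_c above 0.75 m/s and contact force between tin_c and the fingers below 0.05 N)).
It fails at once if the carton, the gel bottle or the plaster box has been pushed by more than 30 mm or knocked over (distance of any of carton_center, gel_center, plaster_center from where it was at the start of the episode above 0.03 m or angle between any of carton_center, gel_center, plaster_center's own z axis and vertical above 0.5 rad).
It fails at once if the lower roll has been lifted off the spindle (height (world z) of roll_low_center above 0.13 m).
It also fails if it takes over 72 s, if anything falls off the work surface, if the arm or the gripper's body presses on something with over 40 N, if the wrist force passes 120 N, or if a joint passes its speed limit or range.

## Working session

There is one attempt and no reset: what is moved stays moved. The work goes in short steps, Python scripts to look and compute and a tool call to move; the robot and the scene stay as the last step left them, time stands still between calls to the robot, and variables do not carry over. Pictures are saved under pics/ and viewed, and the job is handed in when it is done.

Besides the shell and the picture viewer there is one more tool, called by a JSON object that holds its "api" and its "payload", one argument or row to a line. carry_out: Moves the arm, as the interface text tells. Its arguments: {"type":"object","properties":{"moves":{"type":"array","items":{"type":"number"}}},"required":["moves"]}

```bash
ls; mkdir -p pics
python3 - <<'E'
from cell import robot
import cv2
print(robot.sense())
for n in ["side","top","wrist"]:
    im,d=robot.capture(n); cv2.imwrite(f"pics/{n}0.png",im[:,:,::-1])
    import numpy as np; np.savez(f"{n}0.npz",im=im,d=d)
    print(n,robot.camera_info(n))
E
```

```text
pics
{'time_s': 0.0, 'joint_positions': array([-1.35851399e+00,  5.28474334e-01,  1.43396031e+00, -1.41260253e-05,
        1.18139554e+00, -1.78518094e-01]), 'qvel': array([ 0.00036657, -0.00114391, -0.00038497, -0.00121051, -0.00063031,
        0.00105016]), 'joint_torque': array([ 5.43609040e-04, -4.42347372e+01, -1.78020698e+01, -2.61038222e-04,
        8.30325647e-03, -7.35824244e-06]), 'tool_pos': array([ 237.9335153 , -577.12993711,  230.31016432]), 'tcp_rot': array([ 9.80968907e-01,  1.94161666e-01, -2.54165537e-05, -1.11849568e-03]), 'contact_force': array([0.09438094, 0.20829122, 0.25526552]), 'wrist_torque': array([ 0.00445837,  0.01814005, -0.02119517]), 'opening': 85.28539282902754}
side {'K': array([[420.76699126,   0.        , 259.65981962],
       [  0.        , 420.76699126, 184.47177324],
       [  0.        ,   0.        ,   1.        ]]), 'distortion': array([-0.06961918,  0.        ,  0.        ,  0.        ,  0.        ]), 'rvec': array([ 2.11348936, -0.01056461,  0.03315441]), 'tvec': array([-543.94117386,   78.34792878, 1265.43365364])}
top {'K': array([[440.11
[... 257 characters left out ...]
-2.16339433,  0.17995146]), 'tvec': array([  -6.01587205,  576.90424643, 1373.8411834 ])}
wrist {'K': array([[270.13519547,   0.        , 254.3370832 ],
       [  0.        , 270.13519547, 191.5322616 ],
       [  0.        ,   0.        ,   1.        ]]), 'distortion': array([-0.05155569,  0.        ,  0.        ,  0.        ,  0.        ]), 'T_tool_cam': array([[-6.05821159e-04, -9.48036730e-01, -3.18160324e-01,
         8.18531590e+01],
       [ 9.99999789e-01, -4.99550252e-04, -4.15605068e-04,
         1.63052778e+00],
       [ 2.35071799e-04, -3.18160509e-01,  9.48036832e-01,
        -1.42884730e+02],
       [ 0.00000000e+00,  0.00000000e+00,  0.00000000e+00,
         1.00000000e+00]])}
```

View pics/top0.png

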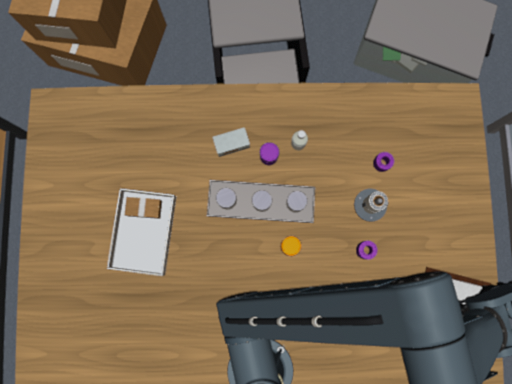

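View pics/side0.png

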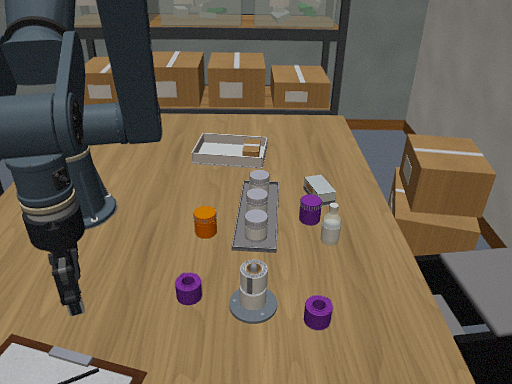

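View pics/wrist0.png

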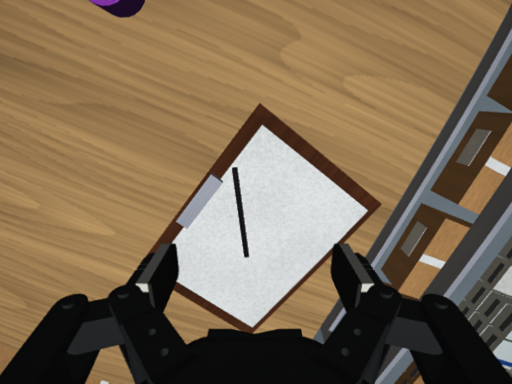

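The top view shows the grey-foot spindle with white rolls at about (372,204). The stock tray is at (261,201) with tins at (226,198), (261,200) and (297,201). The issue tray is at (142,232), with its carton at the upper end (142,207). The look-alikes are purple rings at (384,161) and (367,250), a purple tin at (269,153) and an orange tin at (291,245). Next I measure positions.

```bash
cat > h.py <<'E'
import numpy as np, cv2
from cell import robot
from scipy.spatial.transform import Rotation as R
def cam(n,s=None):
    c=robot.camera_info(n); K=c["K"];D=c["distortion"]
    if "rvec" in c:
        Rw=cv2.Rodrigues(c["rvec"])[0]; t=c["tvec"].reshape(3)
        return K,D,Rw.T,-Rw.T@t
    T=c["T_tool_cam"]; Rt=R.from_quat(s["tcp_rot"]).as_matrix()
    return K,D,Rt@T[:3,:3],Rt@T[:3,3]+s["tool_pos"]
def rays(C,px):
    K,D,Rc,o=C
    u=cv2.undistortPoints(np.asarray(px,float).reshape(-1,1,2),K,D).reshape(-1,2)
    return np.c_[u,np.ones(len(u))]@Rc.T,o
def plane(C,px,z):
    d,o=rays(C,px); return o+d*((z-o[2])/d[:,2])[:,None]
def cloud(C,d):
    h,w=d.shape; v,u=np.mgrid[:h,:w]
    r,o=rays(C,np.c_[u.ravel(),v.ravel()])
    P=o+r*d.reshape(-1,1); P[d.ravel()==0]=np.nan
    return P.reshape(h,w,3)
def proj(C,P):
    K,D,Rc,o=C
    return cv2.projectPoints((np.asarray(P,float).reshape(-1,3)-o)@Rc,np.zeros(3),np.zeros(3),K,D)[0].reshape(-1,2)
E
python3 - <<'E'
from h import *
f=np.load("top0.npz"); im,d=f["im"],f["d"]; C=cam("top")
P=cloud(C,d)
for n,(u,v) in dict(desk=(200,300),tinL=(226,198),tinM=(261,200),tinR=(297,201),roll=(372,201)).items(): print(n,P[v,u])
def top(name,zlo,zhi,box,zp):
    u0,u1,v0,v1=box
    m=np.zeros(d.shape,np.uint8); z=P[...,2]
    m[v0:v1,u0:u1]=((z>zlo)&(z<zhi))[v0:v1,u0:u1]
    n,l,st,ce=cv2.connectedComponentsWithStats(m)
    for i in range(1,n):
        if st[i,4]<40: continue
        c=max(cv2.findContours((l==i).astype(np.uint8),cv2.RETR_EXTERNAL,cv2.CHAIN_APPROX_NONE)[0],key=len).reshape(-1,2)
        W=plane(C,c,zp)[:,:2].astype(np.float32)
        (e,r)=cv2.minEnclosingCircle(W); rect=cv2.minAreaRect(W)
        med=np.median(P[l==i],axis=0)
        print(name,st[i,4],"circ",np.round(e,1),round(r,1),"rect",np.round(rect[0],1),np.round(rect[1],1),round(rect[2],1),"med",np.round(med,1))
top("tins",60,90,(205,320,180,225),74)
top("roll",98,118,(350,395,180,225),112)
top("spfoot",5,22,(345,395,180,225),12)
top("stock",4,25,(200,320,170,230),14)
top("issue",35,55,(100,185,180,285),45)
top("gel",60,135,(285,315,120,155),110)
top("orange",60,90,(275,310,230,260),70)
top("purpletin",60,90,(255,285,135,170),70)
top("plaster",40,60,(205,255,120,160),50)
top("ring",40,60,(370,400,145,180),50)
top("ring",40,60,(350,385,235,265),50)
top("carton",35,55,(120,165,194,222),45)
cv2.imwrite("pics/crop1.png",cv2.resize(im[150:270,340:410,::-1],None,fx=5,fy=5,interpolation=cv2.INTER_CUBIC))
E
```

```text
desk [220.56277353 187.09141575  -1.37220175]
tinL [540.78377267  96.00420192  74.30230949]
tinM [533.92833357 -14.02478727  65.20410525]
tinR [ 527.45758732 -126.82423193   77.22470921]
roll [ 519.52126382 -355.80569848  110.43892433]
tins 317 circ [542.9  95.9] 31.9 rect [543.2  96.3] [61.2 60.4] 25.9 med [543.3  96.2  72.1]
tins 321 circ [533.5 -16.5] 32.3 rect [533.2 -16.4] [60.5 62.3] 62.5 med [533.3 -16.9  72.6]
tins 320 circ [ 529.5 -127.3] 32.8 rect [ 529.5 -127.3] [63.2 60.3] 89.1 med [ 530.8 -127.6   72.5]
roll 262 circ [ 518.6 -373.8] 32.1 rect [ 519.1 -372.7] [58.5 60.8] 42.9 med [ 519.  -373.3  110.5]
spfoot 458 circ [ 521.3 -374.4] 58.6 rect [ 516.9 -372.1] [111.5 101.7] 28.9 med [ 504.1 -356.3   11.2]
stock 1258 circ [539.  -20.8] 188.6 rect [540.8 -19.3] [359.6 140.1] 84.3 med [540.6  -1.    6.8]
issue 525 circ [442.5 372.2] 156.4 rect [442.6 372.3] [182.8 260.5] 81.9 med [444.7 379.6  42.8]
issue 638 circ [520.2 367.9] 61.0 rect [519.8 368.3] [111.6  60.8] 84.8 med [519.8 368.6  43.8]
gel 179 circ [ 723.2 -138.8] 25.4 rect [ 724.1 -136.1] [44.  48.9] 88.0 med [ 726.3 -139.1   85.3]
orange 315 circ [ 389.5 -105.4] 31.9 rect [ 390.  -105.7] [59.1 61.7] 43.8 med [ 390.5 -105.1   68.4]
purpletin 305 circ [689.6 -43.5] 32.0 rect [689.1 -43.1] [59.7 62.6] 44.6 med [689.4 -42.9  68.5]
plaster 619 circ [733.6  80.3] 62.0 rect [733.7  79.9] [ 62.8 109.8] 16.1 med [734.4  80.6  49.2]
ring 199 circ [ 660.8 -421.2] 30.7 rect [ 659.9 -421.3] [57.4 57. ] 89.3 med [ 660.8 -420.7   48.6]
ring 233 circ [ 370.7 -349.4] 31.1 rect [ 370.6 -349.5] [61.3 56.8] 88.6 med [ 370.1 -350.3   47.7]
carton 638 circ [520.2 367.9] 61.0 rect [519.8 368.3] [111.6  60.8] 84.8 med [519.8 368.6  43.8]
```

Run:
```python
from h import *
im=cv2.imread("pics/side0.png")
cv2.imwrite("pics/crop2.png",cv2.resize(im[160:330,160:360],None,fx=3,fy=3,interpolation=cv2.INTER_CUBIC))
```

```text
(no output)
```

View pics/crop1.png

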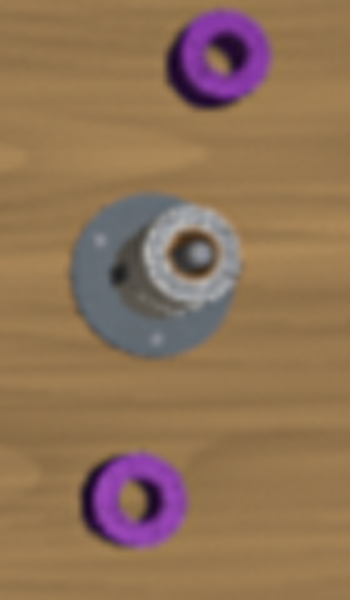

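View pics/crop2.png

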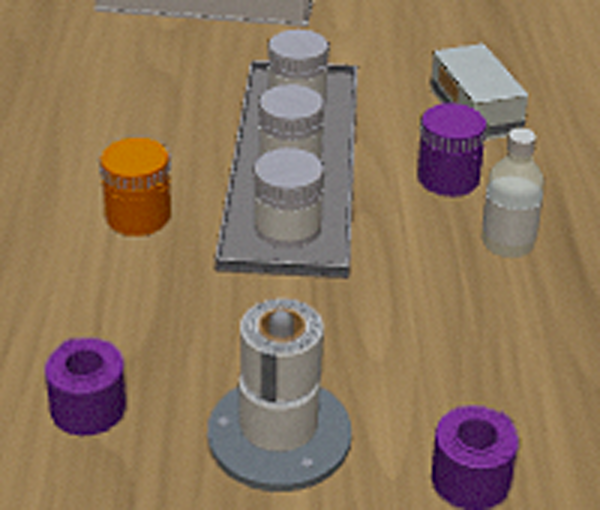

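Spindle identity: the only white roll stack on a grey foot is at top-view (372,204). The rings at (384,161) and (367,250) are purple, so they are ruled out. In the stock tray, the three silver tins at (226,198), (261,200) and (297,201) are the right ones. The orange tin (291,245) and purple tin (269,153) stand outside the tray. The enlarged crops confirm this.

Plan: keep the jaws along world x (yaw +1.18 rad) throughout, starting by moving above the spindle.

{"api": "carry_out", "payload": {
  "moves": [-1, 40, 29, 0, 0, 0, 0.17, -1, 40, 29, 0, 0, 0, 0.17, -1, 40, 29, 0, 0, 0, 0.17, -1, 40, 29, 0, 0, 0, 0.17, -1, 40, 29, 0, 0, 0, 0.17]
}}

```text
time_s: 0.78
tool_pos: [439.2, -431.6, 231.0]
tcp_rot: [0.812, 0.584, 0.0, -0.0]
contact_force: [1.6, 0.0, 0.1]
opening: 86.0
```

{"api": "carry_out", "payload": {
  "moves": [-1, 40, 30, 0, 0, 0, 0.17, -1, 41, 30, 0, 0, 0, 0.16, -1, 0, 0, 0, 0, 0, 0]
}}

```text
time_s: 1.15
tool_pos: [521.6, -369.9, 230.9]
tcp_rot: [0.705, 0.709, 0.0, -0.0]
contact_force: [0.4, -0.4, -0.5]
opening: 85.3
```

```bash
cat > w.py <<'E'
import sys
from h import *
s=robot.sense(); im,d=robot.capture("wrist"); cv2.imwrite(f"pics/{sys.argv[1]}.png",im[:,:,::-1]); np.savez(sys.argv[1]+".npz",im=im,d=d,**{k:np.array(v) for k,v in s.items()})
print(np.round(s["tool_pos"],1),R.from_quat(s["tcp_rot"]).as_matrix().round(3).tolist(),np.round(s["contact_force"],2),s["time_s"])
E
python3 w.py w1
```

```text
[ 521.6 -369.9  230.9] [[-0.005, 1.0, 0.0], [1.0, 0.005, 0.001], [0.001, 0.0, -1.0]] [ 0.42 -0.38 -0.55] 1.15
```

View pics/w1.png

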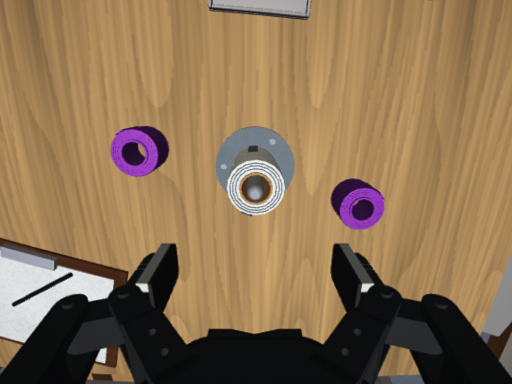

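The wrist view shows the white roll at (256,187) with the post tip in its hole, the foot around (255,163), and purple rings to either side. Now I refine the position.

Run:
```python
from h import *
f=np.load("w1.npz"); im,d=f["im"],f["d"]; s={k:f[k] for k in ("tcp_rot","tool_pos")}
C=cam("wrist",s); P=cloud(C,d)
hsv=cv2.cvtColor(im,cv2.COLOR_RGB2HSV)
z=P[...,2]; m=((z>100)&(z<119)).astype(np.uint8); m[:130]=0;m[230:]=0
n,l,st,ce=cv2.connectedComponentsWithStats(m); i=1+st[1:,4].argmax(); print(st[i],ce[i])
c=max(cv2.findContours((l==i).astype(np.uint8),cv2.RETR_EXTERNAL,cv2.CHAIN_APPROX_NONE)[0],key=len).reshape(-1,2)
print("depth mask",[np.round(x,1) for x in cv2.minEnclosingCircle(plane(C,c,112)[:,:2].astype(np.float32))],"med z",np.nanmedian(z[l==i]))
e=cv2.fitEllipse(c); print(e, plane(C,[e[0]],112))
m=((hsv[...,2]>150)&(hsv[...,1]<40)).astype(np.uint8); m[:150]=0;m[225:]=0;m[:,:215]=0;m[:,300:]=0
c=cv2.convexHull(np.argwhere(m)[:,::-1].astype(np.int32)).reshape(-1,2)
print("colour",[np.round(x,1) for x in cv2.minEnclosingCircle(plane(C,c,112)[:,:2].astype(np.float32))])
m=((z>115)&(z<130)).astype(np.uint8);m[:160]=0;m[210:]=0;m[:,:230]=0;m[:,280:]=0
print("tip",np.median(P[m>0],axis=0),m.sum())
# foot circle
m=((z>7)&(z<17)).astype(np.uint8);m[:120]=0;m[225:]=0;m[:,:205]=0;m[:,305:]=0
c=cv2.convexHull(np.argwhere(m)[:,::-1].astype(np.int32)).reshape(-1,2)
print("foot",[np.round(x,1) for x in cv2.minEnclosingCircle(plane(C,c,12)[:,:2].astype(np.float32))])
cv2.imwrite("pics/crop3.png",cv2.resize(im[110:230,190:320,::-1],None,fx=4,fy=4,interpolation=cv2.INTER_CUBIC))
```

```text
[ 227  158   58   59 2066] [255.40803485 186.03049371]
depth mask [array([ 523. , -373.3]), np.float64(31.5)] med z 110.85341714483445
((255.41226196289062, 186.21006774902344), (56.45695877075195, 57.1154899597168), 31.262380599975586) [[ 523.26354546 -371.5337476   112.        ]]
colour [array([ 518.6, -368.6]), np.float64(35.6)]
tip [ 522.81953234 -374.10879649  121.25922864] 249
foot [array([ 522.9, -374.8]), np.float64(54.3)]
```

View pics/crop3.png

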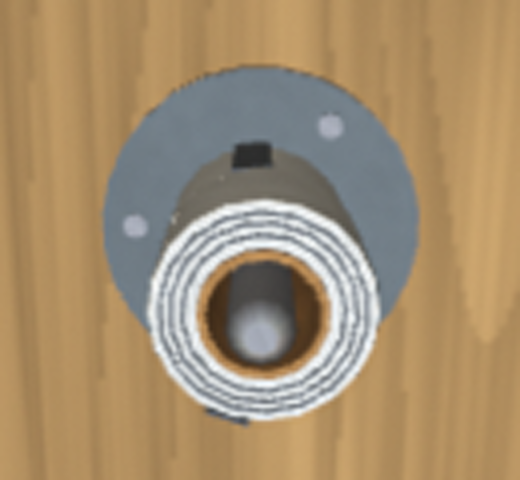

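{"api": "carry_out", "payload": {
  "moves": [-1, 1, -4, -40, 0, 0, 0, -1, 0, 0, -45, 0, 0, 0, -1, 0, 0, -35, 0, 0, 0, -1, 0, 0, -20, 0, 0, 0, -1, 0, 0, 0, 0, 0, 0]
}}

```text
time_s: 1.82
tool_pos: [517.9, -376.8, 89.3]
tcp_rot: [0.708, 0.706, -0.0, -0.002]
contact_force: [-0.1, 0.1, 0.6]
opening: 85.5
```

Run:
```python
from h import *
s=robot.sense();print(s["tool_pos"],s["qvel"].round(4),s["joint_positions"],R.from_quat(s["tcp_rot"]).as_matrix().round(4).tolist(),s["contact_force"])
```

```text
[ 517.86906134 -376.81451622   89.26989508] [ 0.005  -0.039  -0.0359  0.0023  0.0077  0.0003] [-8.03047044e-01  7.25183471e-01  1.49724243e+00 -4.65200951e-04
  9.24107582e-01 -8.00418294e-01] [[0.0024, 1.0, -0.0037], [1.0, -0.0023, 0.0033], [0.0033, -0.0037, -1.0]] [-0.14436561  0.11153609  0.55930466]
```

{"api": "carry_out", "payload": {
  "moves": [-1, 0, 0, 0, 0, 0, 0, -1, 0, 0, 0, 0, 0, 0]
}}

```text
time_s: 2.08
tool_pos: [520.5, -377.8, 92.8]
tcp_rot: [0.707, 0.707, -0.0, 0.001]
contact_force: [0.3, 0.1, -0.2]
opening: 85.7
```

```bash
python3 w.py w2
python3 - <<'E'
from h import *
s=robot.sense();print(s["tool_pos"],s["qvel"].round(4))
E
```

```text
[ 520.5 -377.8   92.8] [[0.001, 1.0, 0.002], [1.0, -0.001, -0.002], [-0.002, 0.002, -1.0]] [ 0.35  0.11 -0.2 ] 2.075
[ 520.57416685 -377.64915405   92.72136204] [ 0.0027  0.0009  0.0048  0.0016  0.0006 -0.0015]
```

View pics/w2.png

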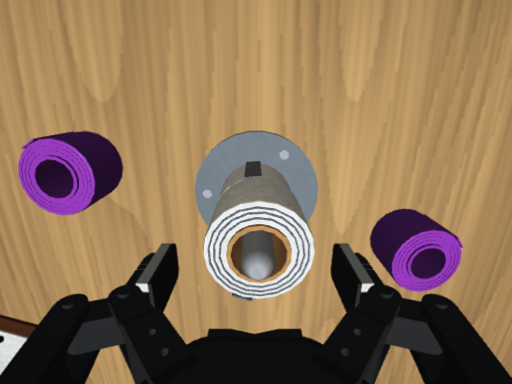

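```bash
cat > roll.py <<'E'
import sys
from h import *
f=np.load(sys.argv[1]+".npz"); im,d=f["im"],f["d"]; s={k:f[k] for k in ("tcp_rot","tool_pos")}
if len(sys.argv)>2: s["tool_pos"]=np.array([float(x) for x in sys.argv[2].split(",")]); s["tcp_rot"]=np.array([.7071068,.7071068,0,0])
C=cam("wrist",s); P=cloud(C,d); z=P[...,2]
hh=np.s_[130:310,190:325]
def comp(lo,hi):
    m=np.zeros(z.shape,np.uint8); m[hh]=((z>lo)&(z<hi))[hh]
    n,l,st,ce=cv2.connectedComponentsWithStats(m); i=1+st[1:,4].argmax(); return l==i
m=comp(106,116); c=max(cv2.findContours(m.astype(np.uint8),cv2.RETR_EXTERNAL,cv2.CHAIN_APPROX_NONE)[0],key=len).reshape(-1,2)
print("roll top",[np.round(x,1) for x in cv2.minEnclosingCircle(plane(C,c,112)[:,:2].astype(np.float32))],np.nanmedian(z[m]))
m=comp(117,130); print("tip",np.median(P[m],axis=0),m.sum())
m=comp(7,17); c=cv2.convexHull(np.argwhere(m)[:,::-1].astype(np.int32)).reshape(-1,2)
print("foot",[np.round(x,1) for x in cv2.minEnclosingCircle(plane(C,c,12)[:,:2].astype(np.float32))])
E
python3 roll.py w2; python3 roll.py w2 520.1,-376.8,91.3;python3 roll.py w1 519.1,-372.8,231.3
```

```text
roll top [array([ 522.2, -372.7]), np.float64(31.1)] 110.88916436574432
tip [ 522.83287013 -373.08102182  121.45839299] 865
foot [array([ 522.8, -374.6]), np.float64(54.2)]
roll top [array([ 521.9, -371.1]), np.float64(30.4)] 109.43282566695218
tip [ 522.46443407 -372.32355073  120.34840271] 784
foot [array([ 522. , -372.8]), np.float64(53.7)]
roll top [array([ 520.4, -377. ]), np.float64(31.0)] 111.3088970105652
tip [ 520.30056358 -377.23007777  121.79196548] 244
foot [array([ 520.2, -378.2]), np.float64(54.5)]
```

{"api": "carry_out", "payload": {
  "moves": [-1, 2, 4, -10, 0, 0, 0, -1, 0, 0, -11, 0, 0, 0, -1, 0, 0, 0, 0, 0, 0, -1, 0, 0, 0, 0, 0, 0]
}}

```text
time_s: 2.62
tool_pos: [522.1, -372.7, 70.0]
tcp_rot: [0.707, 0.707, -0.0, -0.0]
contact_force: [-0.4, -0.3, 0.5]
opening: 85.5
```

```bash
python3 w.py w3
```

```text
[ 522.1 -372.7   70. ] [[-0.0, 1.0, -0.0], [1.0, 0.0, 0.0], [0.0, -0.0, -1.0]] [-0.41 -0.33  0.52] 2.625
```

View pics/w3.png

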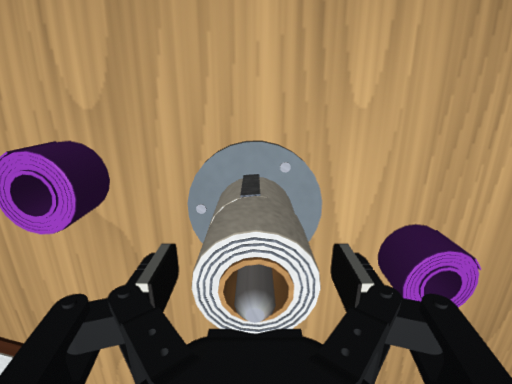

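The roll sits centred between the pads (256,280). Closing.

{"api": "carry_out", "payload": {
  "moves": [1, 0, 0, 0, 0, 0, 0, 1, 0, 0, 0, 0, 0, 0, 1, 0, 0, 0, 0, 0, 0, 1, 0, 0, 0, 0, 0, 0]
}}

```text
time_s: 3.18
tool_pos: [522.4, -373.2, 70.8]
tcp_rot: [0.707, 0.707, -0.0, 0.001]
contact_force: [0.8, -0.2, 2.5]
opening: 57.6
```

{"api": "carry_out", "payload": {
  "moves": [1, 0, 0, 8, 0, 0, 0, 1, 0, 0, 10, 0, 0, 0, 1, 0, 0, 12, 0, 0, 0, 1, 0, 0, 12, 0, 0, 0, 1, 0, 0, 0, 0, 0, 0]
}}

```text
time_s: 3.8
tool_pos: [522.9, -373.6, 114.0]
tcp_rot: [0.707, 0.707, -0.0, 0.002]
contact_force: [-0.0, 0.3, -2.3]
opening: 57.3
```

```bash
python3 w.py w4
python3 - <<'E'
from h import *
im,d=robot.capture("side"); cv2.imwrite("pics/s4.png",cv2.resize(im[170:340,150:360,::-1],None,fx=3,fy=3))
E
```

```text
[ 522.9 -373.6  114. ] [[-0.0, 1.0, 0.002], [1.0, 0.0, -0.002], [-0.002, 0.002, -1.0]] [-0.01  0.3  -2.32] 3.8
```

View pics/s4.png

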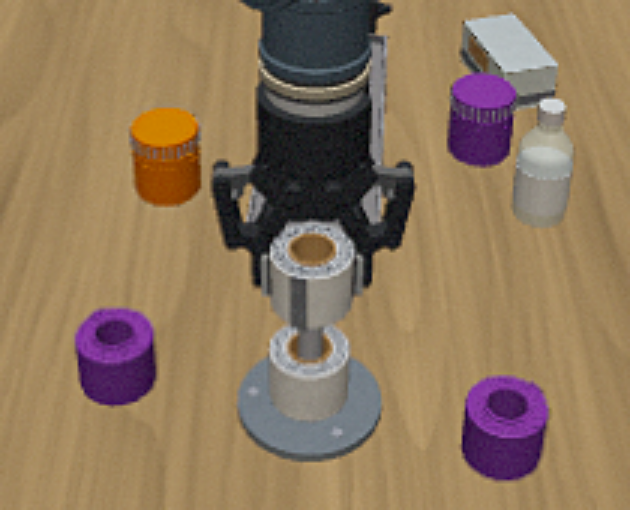

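View pics/w4.png

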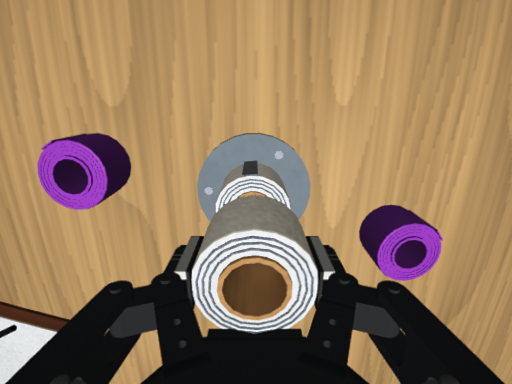

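The upper roll is level in the grip at side-crop (310,270), and the lower roll stays on the foot at (310,380). Raising it clear, then carrying it over.

{"api": "carry_out", "payload": {
  "moves": [1, 0, 0, 15, 0, 0, 0, 1, 0, 0, 20, 0, 0, 0, 1, 0, 0, 20, 0, 0, 0, 1, -4, 20, 5, 0, 0, 0, 1, -8, 45, 0, 0, 0, 0]
}}

```text
time_s: 4.53
tool_pos: [510.1, -307.8, 172.8]
tcp_rot: [0.708, 0.706, 0.0, 0.001]
contact_force: [0.3, 2.0, -1.1]
opening: 58.0
```

{"api": "carry_out", "payload": {
  "moves": [1, -9, 50, 0, 0, 0, 0, 1, -9, 50, 0, 0, 0, 0, 1, -9, 50, 0, 0, 0, 0, 1, -9, 50, 0, 0, 0, 0, 1, -9, 50, 0, 0, 0, 0]
}}

```text
time_s: 5.15
tool_pos: [463.1, -55.0, 172.1]
tcp_rot: [0.707, 0.707, -0.0, -0.001]
contact_force: [0.6, 0.1, -0.4]
opening: 57.7
```

{"api": "carry_out", "payload": {
  "moves": [1, -9, 50, 0, 0, 0, 0, 1, -9, 50, 0, 0, 0, 0, 1, -9, 50, 0, 0, 0, 0, 1, -9, 50, 0, 0, 0, 0, 1, -9, 50, 0, 0, 0, 0]
}}

```text
time_s: 5.78
tool_pos: [417.7, 194.1, 172.2]
tcp_rot: [0.707, 0.707, -0.001, -0.001]
contact_force: [0.8, -0.1, -1.9]
opening: 57.8
```

{"api": "carry_out", "payload": {
  "moves": [1, -9, 50, 0, 0, 0, 0, 1, -9, 50, 0, 0, 0, 0, 1, -5, 40, 0, 0, 0, 0, 1, 0, 0, 0, 0, 0, 0, 1, 0, 0, 0, 0, 0, 0]
}}

```text
time_s: 6.4
tool_pos: [395.4, 331.7, 171.9]
tcp_rot: [0.707, 0.708, -0.001, -0.0]
contact_force: [-0.4, -0.0, -0.9]
opening: 57.4
```

```bash
python3 w.py w5
```

```text
[395.4 331.7 171.9] [[-0.001, 1.0, -0.002], [1.0, 0.001, -0.001], [-0.001, -0.002, -1.0]] [-0.37 -0.02 -0.86] 6.4
```

View pics/w5.png

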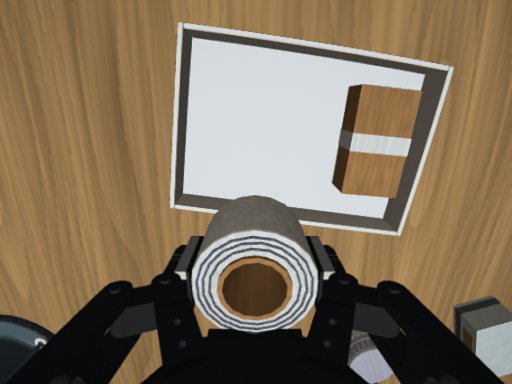

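The issue tray's rim corners are at (181,24), (452,68), (400,234) and (172,207), with the carton at its right end (375,142). The roll is held level at (256,285). Now the tray pose from these corners.

Run:
```python
from h import *
f=np.load("w5.npz"); s={k:f[k] for k in ("tcp_rot","tool_pos")}
C=cam("wrist",s); P=plane(C,[(181,24),(452,68),(400,234),(172,207)],45); print(P.round(1)); c=P.mean(0)
print("center",c, [np.linalg.norm(P[i]-P[(i+1)%4]).round(1) for i in range(4)])
x=(P[1]+P[2]-P[0]-P[3]); x/=np.linalg.norm(x); print("x axis",x); print("target",c-50*x)
Pc=cloud(C,f["d"]); print(Pc[90:170:20,200:320:40,2].round(1), "carton", plane(C,[(389,84),(421,90),(396,197),(343,192)],45).round(1))
```

```text
[[330.4 478.6  45. ]
 [582.6 444.9  45. ]
 [560.5 270.9  45. ]
 [306.8 303.6  45. ]]
center [445.07095935 374.49918904  45.        ] [np.float64(254.5), np.float64(175.4), np.float64(255.8), np.float64(176.6)]
x axis [ 0.99147317 -0.13031096  0.        ]
target [395.4973007  381.01473724  45.        ]
[[6.  7.1 5.4]
 [5.5 5.7 4.8]
 [5.2 5.  4.7]
 [5.4 6.  5.5]] carton [[523.1 428.9  45. ]
 [555.4 424.2  45. ]
 [548.1 315.3  45. ]
 [489.7 320.9  45. ]]
```

{"api": "carry_out", "payload": {
  "moves": [1, 0, 47, 0, 0, 0, 0, 1, 0, 0, -40, 0, 0, 0, 1, 0, 0, -50, 0, 0, 0, 1, 0, 0, -35, 0, 0, 0, 1, 0, 0, -15, 0, 0, 0]
}}

```text
time_s: 7.08
tool_pos: [396.2, 377.2, 30.5]
tcp_rot: [0.708, 0.706, -0.002, -0.0]
contact_force: [-0.3, 0.3, -0.6]
opening: 57.9
```

{"api": "carry_out", "payload": {
  "moves": [1, 0, 0, 0, 0, 0, 0, 1, 0, 0, 0, 0, 0, 0, 1, 0, 0, 0, 0, 0, 0]
}}

```text
time_s: 7.45
tool_pos: [398.0, 379.7, 33.7]
tcp_rot: [0.707, 0.707, 0.001, 0.0]
contact_force: [-0.6, -0.2, -1.2]
opening: 57.9
```

```bash
python3 w.py w6;  python3 - <<'E'
from h import *
im,d=robot.capture("top"); cv2.imwrite("pics/t6.png",cv2.resize(im[150:310,80:280,::-1],None,fx=3,fy=3))
E
```

```text
[398.  379.7  33.7] [[0.0, 1.0, 0.002], [1.0, -0.0, 0.002], [0.002, 0.002, -1.0]] [-0.63 -0.2  -1.21] 7.45
```

View pics/w6.png

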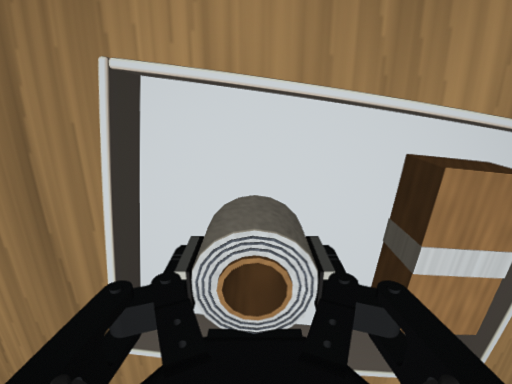

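View pics/t6.png

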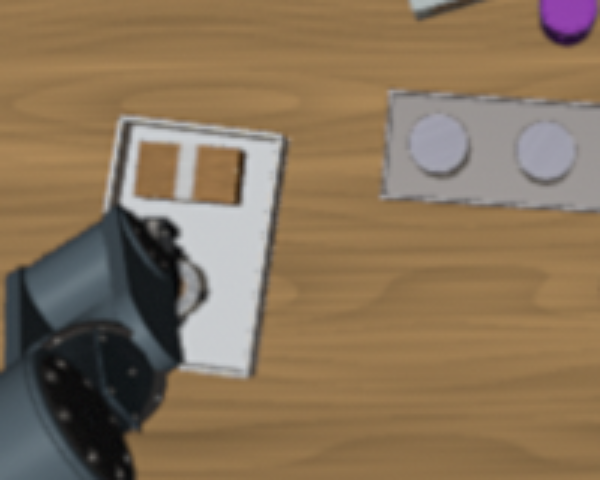

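The roll is inside the tray at wrist (256,285), well clear of the carton (450,250) and the walls. Lowering slowly while watching the force.

{"api": "carry_out", "payload": {
  "moves": [1, 0, 0, -6, 0, 0, 0, 1, 0, 0, -6, 0, 0, 0, 1, 0, 0, -3, 0, 0, 0, 1, 0, 0, 0, 0, 0, 0]
}}

```text
time_s: 8.05
tool_pos: [396.8, 379.0, 16.8]
tcp_rot: [0.707, 0.707, -0.001, -0.0]
contact_force: [-0.3, -0.5, -1.8]
opening: 57.8
```

{"api": "carry_out", "payload": {
  "moves": [1, 0, 0, -1, 0, 0, 0, 1, 0, 0, -1, 0, 0, 0, 1, 0, 0, 0, 0, 0, 0]
}}

```text
time_s: 8.43
tool_pos: [397.1, 379.1, 15.3]
tcp_rot: [0.707, 0.707, -0.0, -0.0]
contact_force: [0.1, 0.3, -1.5]
opening: 57.8
```

{"api": "carry_out", "payload": {
  "moves": [1, 0, 0, -1, 0, 0, 0, 1, 0, 0, 0, 0, 0, 0]
}}

```text
time_s: 8.68
tool_pos: [397.1, 379.1, 14.3]
tcp_rot: [0.707, 0.707, -0.0, -0.0]
contact_force: [0.4, -0.7, -1.5]
opening: 57.9
```

{"api": "carry_out", "payload": {
  "moves": [1, 0, 0, -1, 0, 0, 0, 1, 0, 0, 0, 0, 0, 0]
}}

```text
time_s: 8.93
tool_pos: [397.2, 379.2, 13.8]
tcp_rot: [0.707, 0.707, 0.0, 0.0]
contact_force: [0.4, -0.2, 3.0]
opening: 57.5
```

{"api": "carry_out", "payload": {
  "moves": [1, 0, 0, -1, 0, 0, 0, 1, 0, 0, 0, 0, 0, 0]
}}

```text
time_s: 9.18
tool_pos: [397.2, 379.2, 13.7]
tcp_rot: [0.707, 0.707, 0.0, 0.0]
contact_force: [-1.2, -1.6, 10.8]
opening: 58.0
```

Touchdown confirmed (force turned upward). Releasing.

{"api": "carry_out", "payload": {
  "moves": [1, 0, 0, 1, 0, 0, 0, -1, 0, 0, 0, 0, 0, 0, -1, 0, 0, 0, 0, 0, 0, -1, 0, 0, 0, 0, 0, 0, -1, 0, 0, 0, 0, 0, 0]
}}

```text
time_s: 9.8
tool_pos: [397.1, 379.1, 13.1]
tcp_rot: [0.707, 0.707, -0.0, -0.0]
contact_force: [0.7, 0.2, -1.1]
opening: 85.3
```

{"api": "carry_out", "payload": {
  "moves": [-1, 0, 0, 10, 0, 0, 0, -1, 0, 0, 40, 0, 0, 0, -1, 0, 0, 50, 0, 0, 0, -1, 0, 0, 40, 0, 0, 0, -1, 0, 0, 0, 0, 0, 0]
}}

```text
time_s: 10.42
tool_pos: [399.1, 380.6, 157.3]
tcp_rot: [0.707, 0.707, 0.004, 0.001]
contact_force: [-0.7, -0.2, -0.3]
opening: 85.7
```

{"api": "carry_out", "payload": {
  "moves": [-1, 0, 0, 0, 0, 0, 0, -1, 0, 0, 0, 0, 0, 0]
}}

```text
time_s: 10.68
tool_pos: [396.1, 378.5, 152.0]
tcp_rot: [0.707, 0.707, -0.002, -0.0]
contact_force: [-0.4, 0.2, -1.5]
opening: 85.3
```

```bash
python3 w.py w7;  python3 - <<'E'
from h import *
im,d=robot.capture("side"); cv2.imwrite("pics/s7.png",cv2.resize(im[110:330,140:370,::-1],None,fx=3,fy=2.7))
f=np.load("w7.npz"); s={k:f[k] for k in ("tcp_rot","tool_pos")}
C=cam("wrist",s); P=cloud(C,f["d"]); z=P[...,2]
m=(z>40)&(z<70)&(np.hypot(P[...,0]-397,P[...,1]-379)<32); q=P[m]
A=np.c_[q[:,:2],np.ones(len(q))]; print(len(q),np.median(q,axis=0), np.linalg.lstsq(A,q[:,2],rcond=None)[0])
E
```

```text
[396.1 378.5 152. ] [[0.0, 1.0, -0.003], [1.0, -0.0, -0.002], [-0.002, -0.003, -1.0]] [-0.44  0.16 -1.52] 10.675
2534 [397.96166177 380.55576707  53.80417379] [-1.06971886e-03 -1.47809003e-02  5.91996894e+01]
```

View pics/w7.png

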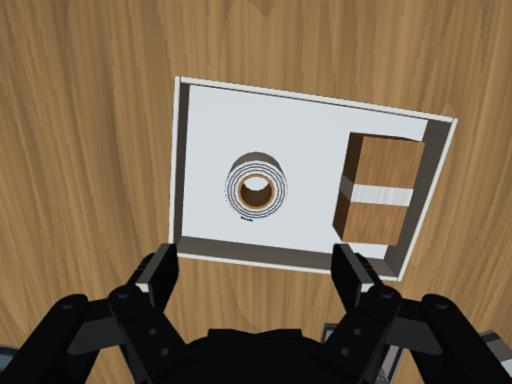

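View pics/s7.png

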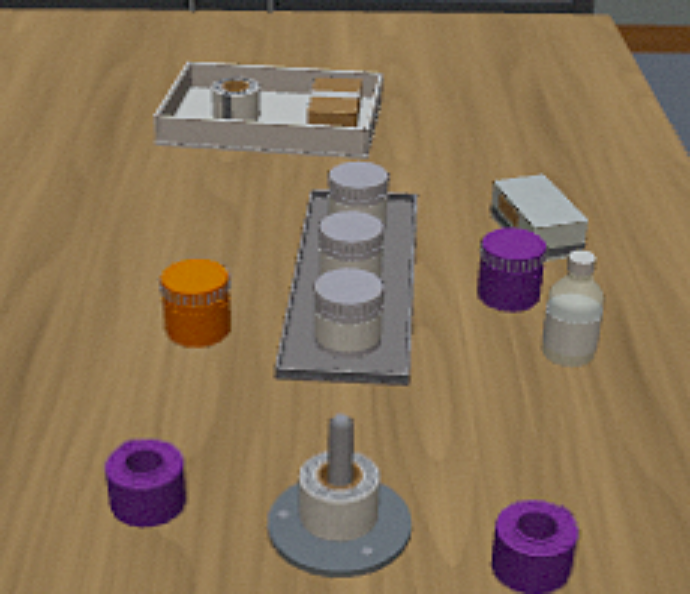

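The roll lies flat and free in the tray at wrist (256,187), top about 54 mm up. The lower roll is at the spindle foot. On to the tins, first the left one (nearest).

{"api": "carry_out", "payload": {
  "moves": [-1, 24, -45, 0, 0, 0, 0, -1, 24, -45, 0, 0, 0, 0, -1, 24, -45, 0, 0, 0, 0, -1, 24, -45, 0, 0, 0, 0, -1, 24, -45, 0, 0, 0, 0]
}}

```text
time_s: 11.4
tool_pos: [517.4, 152.6, 152.4]
tcp_rot: [0.707, 0.707, -0.001, -0.001]
contact_force: [-0.0, -0.0, -0.7]
opening: 85.1
```

{"api": "carry_out", "payload": {
  "moves": [-1, 24, -56, 0, 0, 0, 0, -1, 0, 0, 0, 0, 0, 0, -1, 0, 0, 0, 0, 0, 0, -1, 0, 0, 0, 0, 0, 0]
}}

```text
time_s: 11.9
tool_pos: [540.0, 99.4, 152.8]
tcp_rot: [0.707, 0.708, -0.001, -0.001]
contact_force: [-0.2, 1.3, 0.1]
opening: 85.7
```

```bash
python3 w.py w8
cat > tins.py <<'E'
import sys
from h import *
f=np.load(sys.argv[1]+".npz"); s={k:f[k] for k in ("tcp_rot","tool_pos")}
C=cam("wrist",s); P=cloud(C,f["d"]); z=P[...,2]
m=((z>62)&(z<84)).astype(np.uint8); m[330:]=0
n,l,st,ce=cv2.connectedComponentsWithStats(m)
for i in range(1,n):
    if st[i,4]<500: continue
    c=max(cv2.findContours((l==i).astype(np.uint8),cv2.RETR_EXTERNAL,cv2.CHAIN_APPROX_NONE)[0],key=len).reshape(-1,2)
    print(ce[i].round(0),st[i],[np.round(x,1) for x in cv2.minEnclosingCircle(plane(C,c,74)[:,:2].astype(np.float32))],"z",np.median(z[l==i]))
E
python3 tins.py w8
```

```text
[540.   99.4 152.8] [[-0.002, 1.0, -0.002], [1.0, 0.002, 0.0], [0.0, -0.002, -1.0]] [-0.15  1.31  0.12] 11.9
[260. 195.] [ 224  160   73   71 3952] [array([545.3, 100.8]), np.float64(32.7)] z 73.40122425798718
[250. 298.] [ 219  270   64   56 2772] [array([536.4,  -8.7]), np.float64(35.2)] z 73.29173411677013
```

View pics/w8.png

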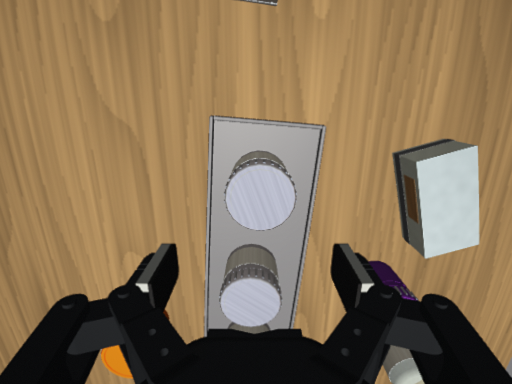

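The left tin is at wrist (260,195), about (545,99) mm. The gripper will straddle it in x with free desk on both sides. Descending.

{"api": "carry_out", "payload": {
  "moves": [-1, 5, -1, -30, 0, 0, 0, -1, 0, 0, -40, 0, 0, 0, -1, 0, 0, -30, 0, 0, 0, -1, 0, 0, 0, 0, 0, 0, -1, 0, 0, 0, 0, 0, 0]
}}

```text
time_s: 12.58
tool_pos: [546.5, 97.9, 54.1]
tcp_rot: [0.707, 0.708, 0.0, 0.0]
contact_force: [0.8, -0.3, 0.8]
opening: 85.6
```

```bash
python3 w.py w9; python3 tins.py w9
```

```text
[546.5  97.9  54.1] [[-0.001, 1.0, 0.001], [1.0, 0.001, -0.0], [-0.0, 0.001, -1.0]] [ 0.76 -0.26  0.79] 12.575
[251. 251.] [  191   195   121   112 10204] [array([545., 102.]), np.float64(33.4)] z 73.37470455500872
[167. 261.] [139 244  40  48 603] [array([500.5,  93.9]), np.float64(15.3)] z 77.77351864871297
[341. 261.] [330 244  39  49 620] [array([592.8,  93.5]), np.float64(15.5)] z 77.6055794222315
```

View pics/w9.png

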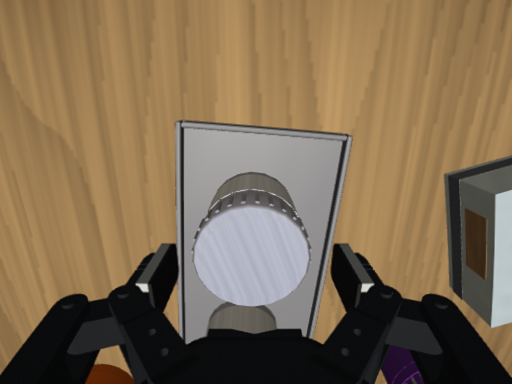

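Run:
```python
from h import *
f=np.load("w9.npz"); s={k:f[k] for k in ("tcp_rot","tool_pos")}
C=cam("wrist",s); print(plane(C,[(252.5,255),(194,254),(311,254),(252,204),(252,306)],74).round(1))
```

```text
[[546.1 102.   74. ]
 [515.5 102.5  74. ]
 [576.8 102.5  74. ]
 [545.9 130.6  74. ]
 [545.8  68.6  74. ]]
```

{"api": "carry_out", "payload": {
  "moves": [-1, 0, 2, -15, 0, 0, 0, -1, 0, 0, -13, 0, 0, 0, -1, 0, 0, 0, 0, 0, 0, 1, 0, 0, 0, 0, 0, 0, 1, 0, 0, 0, 0, 0, 0]
}}

```text
time_s: 13.25
tool_pos: [546.0, 99.1, 25.7]
tcp_rot: [0.707, 0.707, -0.0, -0.0]
contact_force: [-1.2, -0.3, 1.7]
opening: 61.0
```

{"api": "carry_out", "payload": {
  "moves": [1, 0, 0, 0, 0, 0, 0, 1, 0, 0, 0, 0, 0, 0, 1, 0, 0, 0, 0, 0, 0]
}}

```text
time_s: 13.62
tool_pos: [546.0, 99.1, 25.7]
tcp_rot: [0.707, 0.707, -0.0, -0.0]
contact_force: [-1.3, -0.4, 5.6]
opening: 61.4
```

{"api": "carry_out", "payload": {
  "moves": [1, 0, 0, 5, 0, 0, 0, 1, 0, 0, 10, 0, 0, 0, 1, 0, 0, 10, 0, 0, 0, 1, 0, 0, 0, 0, 0, 0, 1, 0, 0, 0, 0, 0, 0]
}}

```text
time_s: 14.25
tool_pos: [546.1, 99.2, 50.4]
tcp_rot: [0.707, 0.707, 0.0, 0.0]
contact_force: [0.6, 0.2, -3.3]
opening: 60.8
```

{"api": "carry_out", "payload": {
  "moves": [1, 0, 0, 0, 0, 0, 0, 1, 0, 0, 0, 0, 0, 0]
}}

```text
time_s: 14.5
tool_pos: [545.9, 99.1, 50.0]
tcp_rot: [0.707, 0.707, -0.0, -0.0]
contact_force: [-0.3, -0.4, -3.5]
opening: 61.0
```

```bash
cat > heft.py <<'E'
import sys
from h import *
F=[];T=[];Z=[]
for i in range(14):
    s=robot.sense(); F.append(s["contact_force"]); T.append(s["joint_torque"]); Z.append(s["tool_pos"])
    im,d=robot.capture("wrist")
F=np.array(F);T=np.array(T)
cv2.imwrite(f"pics/{sys.argv[1]}.png",im[:,:,::-1])
print("t",s["time_s"],"F mean",F.mean(0).round(2),"std",F.std(0).round(2),"sem",(F.std(0)/14**.5)[2].round(2),"tau",T.mean(0).round(2)[1:3],"pos",np.mean(Z,0).round(1),"open",s["opening"])
E
python3 heft.py h1
```

```text
t 15.15 F mean [ 0.18  0.13 -3.85] std [0.51 0.46 0.75] sem 0.2 tau [-45.05  -9.63] pos [546.   99.2  50.2] open 60.98510944971433
```

View pics/h1.png

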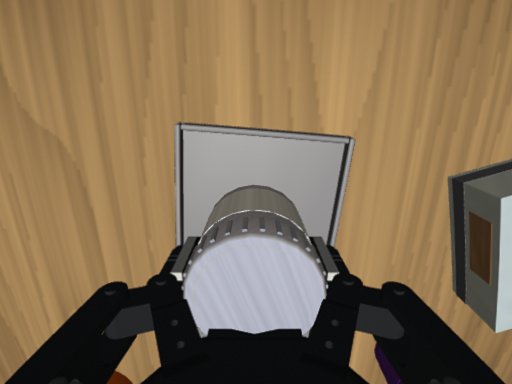

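The left tin hangs level, pull about 3.85 N (roughly 390 g). Standing it back.

{"api": "carry_out", "payload": {
  "moves": [1, 0, 0, -10, 0, 0, 0, 1, 0, 0, -8, 0, 0, 0, 1, 0, 0, -4, 0, 0, 0, 1, 0, 0, -2, 0, 0, 0, 1, 0, 0, 0, 0, 0, 0]
}}

```text
time_s: 15.82
tool_pos: [546.1, 99.2, 26.2]
tcp_rot: [0.707, 0.707, -0.0, -0.0]
contact_force: [0.1, -0.3, -4.2]
opening: 60.5
```

{"api": "carry_out", "payload": {
  "moves": [1, 0, 0, -1, 0, 0, 0, 1, 0, 0, 0, 0, 0, 0]
}}

```text
time_s: 16.08
tool_pos: [546.4, 99.1, 25.7]
tcp_rot: [0.707, 0.707, 0.0, 0.0]
contact_force: [0.2, -0.6, -0.2]
opening: 60.9
```

Touching; one more half-millimetre, then release.

{"api": "carry_out", "payload": {
  "moves": [1, 0, 0, -0.5, 0, 0, 0, -1, 0, 0, 0, 0, 0, 0, -1, 0, 0, 0, 0, 0, 0, -1, 0, 0, 0, 0, 0, 0, -1, 0, 0, 0, 0, 0, 0]
}}

```text
time_s: 16.7
tool_pos: [546.1, 99.1, 24.8]
tcp_rot: [0.707, 0.707, 0.0, 0.0]
contact_force: [0.8, 0.1, 0.2]
opening: 85.2
```

{"api": "carry_out", "payload": {
  "moves": [-1, 0, 0, 15, 0, 0, 0, -1, 0, 0, 40, 0, 0, 0, -1, 0, 0, 50, 0, 0, 0, -1, 0, 0, 20, 0, 0, 0, -1, 0, 0, 0, 0, 0, 0]
}}

```text
time_s: 17.32
tool_pos: [547.5, 99.2, 152.5]
tcp_rot: [0.707, 0.707, 0.002, 0.002]
contact_force: [-0.2, 0.6, 0.4]
opening: 85.3
```

{"api": "carry_out", "payload": {
  "moves": [-1, -5, -55, 0, 0, 0, 0, -1, -5, -55, 0, 0, 0, 0, -1, 0, 0, 0, 0, 0, 0, -1, 0, 0, 0, 0, 0, 0, -1, 0, 0, 0, 0, 0, 0]
}}

```text
time_s: 17.95
tool_pos: [535.7, -9.6, 149.3]
tcp_rot: [0.707, 0.708, -0.0, -0.001]
contact_force: [0.4, -0.5, 0.8]
opening: 85.4
```

```bash
python3 w.py w10; python3 tins.py w10
python3 - <<'E'
from h import *
im,d=robot.capture("side"); cv2.imwrite("pics/s10.png",cv2.resize(im[110:330,140:370,::-1],None,fx=3,fy=2.7))
E
```

```text
[535.7  -9.6 149.3] [[-0.001, 1.0, -0.001], [1.0, 0.001, 0.001], [0.001, -0.001, -1.0]] [ 0.35 -0.49  0.78] 17.95
[269.  61.] [ 226   15   86   92 5999] [array([546.9,  98.4]), np.float64(32.1)] z 73.46959017779182
[255. 201.] [ 218  165   74   72 4009] [array([536.5, -12. ]), np.float64(32.8)] z 73.39477940151929
[419. 226.] [ 385  195   69   64 3332] [array([687.1, -36. ]), np.float64(33.3)] z 69.31300204855083
[106. 275.] [  81  254   57   47 1719] [array([397.7, -96.5]), np.float64(34.3)] z 69.31216725219497
[251. 302.] [ 219  274   64   56 2809] [array([ 532.2, -120. ]), np.float64(35.0)] z 73.2997593921663
```

View pics/w10.png

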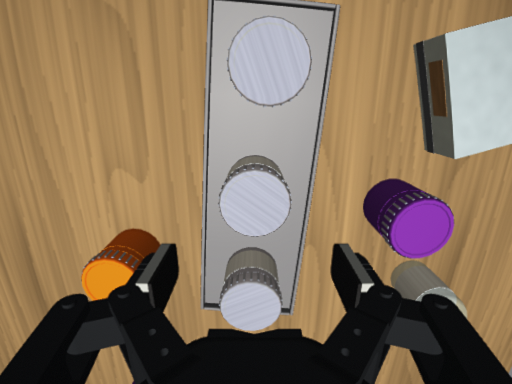

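View pics/s10.png

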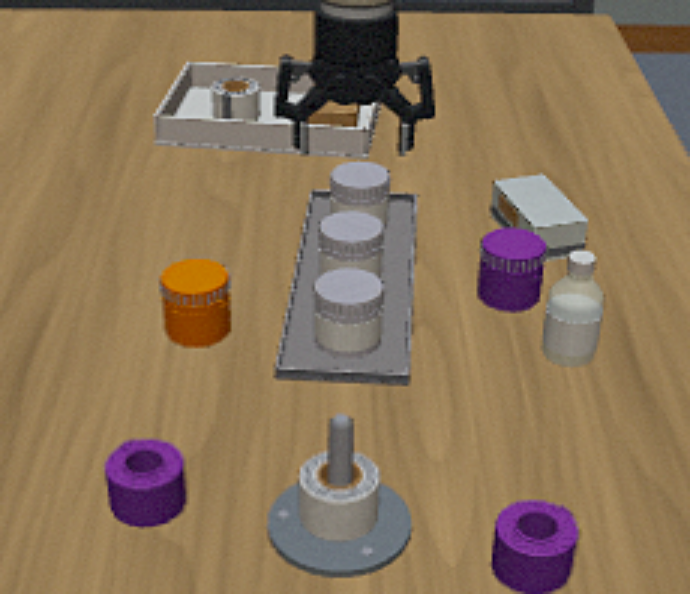

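All tins are upright in the tray. The middle tin is at wrist (255,201), about (536.5,-13). Descending onto it.

{"api": "carry_out", "payload": {
  "moves": [-1, 1, -4, -30, 0, 0, 0, -1, 0, 0, -40, 0, 0, 0, -1, 0, 0, -26, 0, 0, 0, -1, 0, 0, 0, 0, 0, 0, -1, 0, 0, 0, 0, 0, 0]
}}

```text
time_s: 18.68
tool_pos: [537.8, -14.5, 54.5]
tcp_rot: [0.707, 0.707, 0.0, 0.001]
contact_force: [0.1, -0.4, 0.9]
opening: 85.3
```

```bash
python3 w.py w11
cat > lid.py <<'E'
import sys
from h import *
f=np.load(sys.argv[1]+".npz"); im=f["im"]; s={k:f[k] for k in ("tcp_rot","tool_pos")}
C=cam("wrist",s); P=cloud(C,f["d"]); m=(P[...,2]>70.5)&(P[...,2]<77); m[:,:185]=0; m[:,325:]=0; m[325:]=0
n,l,st,ce=cv2.connectedComponentsWithStats(m.astype(np.uint8)); i=1+st[1:,4].argmax()
x,y,w,h,_=st[i]; cx=x+w/2; print(st[i])
q=plane(C,[(x,y+h/2),(x+w,y+h/2),(cx,y),(cx,y+h)],74); print("x",(q[0]+q[1])[0]/2,"y",(q[2]+q[3])[1]/2,"dia",q[1][0]-q[0][0],q[2][1]-q[3][1])
E
python3 lid.py w9; python3 lid.py w11
```

```text
[537.8 -14.5  54.5] [[-0.001, 1.0, 0.001], [1.0, 0.001, -0.0], [-0.0, 0.001, -1.0]] [ 0.07 -0.41  0.85] 18.675
[ 191  200  121  107 9597]
x 545.6138187799261 y 100.27188894516698 dia 63.33137238037534 64.72154407225162
[  198     0   127   101 10633]
x 541.3301878378647 y 85.48964574309011 dia 52.8571603898431 38.83076671410218
```

View pics/w11.png

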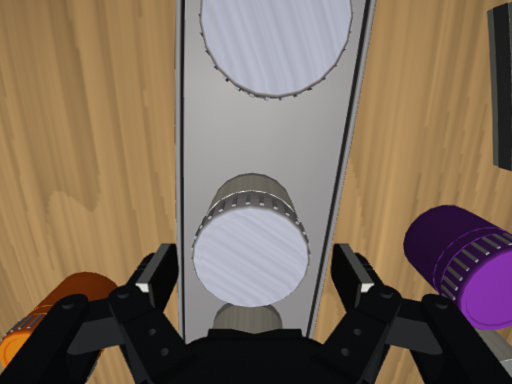

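The lid is at (251,256), the same relative place as with the left tin. Same final approach.

{"api": "carry_out", "payload": {
  "moves": [-1, -0.5, 2, -15, 0, 0, 0, -1, 0, 0, -13.5, 0, 0, 0, -1, 0, 0, 0, 0, 0, 0, 1, 0, 0, 0, 0, 0, 0, 1, 0, 0, 0, 0, 0, 0]
}}

```text
time_s: 19.35
tool_pos: [537.0, -13.0, 25.8]
tcp_rot: [0.707, 0.707, 0.0, 0.0]
contact_force: [-0.0, 0.6, -0.8]
opening: 60.7
```

{"api": "carry_out", "payload": {
  "moves": [1, 0, 0, 0, 0, 0, 0, 1, 0, 0, 0, 0, 0, 0, 1, 0, 0, 0, 0, 0, 0]
}}

```text
time_s: 19.73
tool_pos: [536.9, -13.0, 25.7]
tcp_rot: [0.707, 0.707, 0.0, 0.0]
contact_force: [0.0, -0.8, 3.2]
opening: 60.7
```

{"api": "carry_out", "payload": {
  "moves": [1, 0, 0, 5, 0, 0, 0, 1, 0, 0, 10, 0, 0, 0, 1, 0, 0, 10, 0, 0, 0, 1, 0, 0, 0, 0, 0, 0, 1, 0, 0, 0, 0, 0, 0]
}}

```text
time_s: 20.35
tool_pos: [536.6, -12.9, 50.5]
tcp_rot: [0.707, 0.707, 0.0, 0.0]
contact_force: [-0.1, -0.9, -1.5]
opening: 60.7
```

{"api": "carry_out", "payload": {
  "moves": [1, 0, 0, 0, 0, 0, 0, 1, 0, 0, 0, 0, 0, 0]
}}

```text
time_s: 20.6
tool_pos: [536.4, -12.8, 50.0]
tcp_rot: [0.707, 0.707, -0.0, -0.0]
contact_force: [-0.1, 0.1, -2.0]
opening: 60.8
```

```bash
python3 heft.py h2
```

```text
t 21.25 F mean [ 0.11 -0.05 -1.65] std [0.49 0.46 0.3 ] sem 0.08 tau [-42.54  -8.55] pos [536.5 -12.8  50.2] open 60.92152295045454
```

View pics/h2.png

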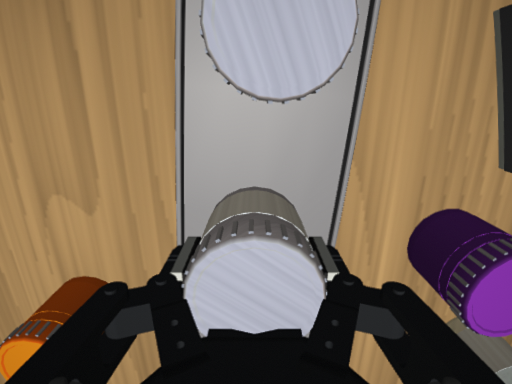

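The middle tin weighs about 1.65 N, so it is light. Standing it back.

{"api": "carry_out", "payload": {
  "moves": [1, 0, 0, -10, 0, 0, 0, 1, 0, 0, -8, 0, 0, 0, 1, 0, 0, -4, 0, 0, 0, 1, 0, 0, -2, 0, 0, 0, 1, 0, 0, 0, 0, 0, 0]
}}

```text
time_s: 21.92
tool_pos: [536.6, -12.8, 26.2]
tcp_rot: [0.707, 0.707, -0.0, -0.0]
contact_force: [0.1, -0.9, -0.5]
opening: 60.6
```

{"api": "carry_out", "payload": {
  "moves": [1, 0, 0, -1, 0, 0, 0, 1, 0, 0, 0, 0, 0, 0]
}}

```text
time_s: 22.18
tool_pos: [536.8, -12.9, 25.7]
tcp_rot: [0.707, 0.707, 0.0, 0.0]
contact_force: [-0.8, -1.2, 2.0]
opening: 60.8
```

Touching. Release, rise and move to the right tin.

{"api": "carry_out", "payload": {
  "moves": [-1, 0, 0, 0, 0, 0, 0, -1, 0, 0, 0, 0, 0, 0, -1, 0, 0, 0, 0, 0, 0, -1, 0, 0, 0, 0, 0, 0]
}}

```text
time_s: 22.68
tool_pos: [536.6, -12.8, 25.3]
tcp_rot: [0.707, 0.707, 0.0, -0.0]
contact_force: [-0.7, 0.4, 0.2]
opening: 85.2
```

{"api": "carry_out", "payload": {
  "moves": [-1, 0, 0, 15, 0, 0, 0, -1, 0, 0, 40, 0, 0, 0, -1, 0, 0, 50, 0, 0, 0, -1, 0, 0, 20, 0, 0, 0, -1, 0, 0, 0, 0, 0, 0]
}}

```text
time_s: 23.3
tool_pos: [537.9, -13.1, 152.9]
tcp_rot: [0.707, 0.707, 0.001, 0.002]
contact_force: [-1.0, -0.1, 0.1]
opening: 85.4
```

{"api": "carry_out", "payload": {
  "moves": [-1, -2, -56, 0, 0, 0, 0, -1, -2, -56, 0, 0, 0, 0, -1, 0, 0, 0, 0, 0, 0, -1, 0, 0, 0, 0, 0, 0, -1, 0, 0, 0, 0, 0, 0]
}}

```text
time_s: 23.92
tool_pos: [532.0, -123.3, 149.7]
tcp_rot: [0.707, 0.708, -0.0, -0.001]
contact_force: [-1.0, -0.5, 0.5]
opening: 85.5
```

```bash
python3 w.py w12; python3 tins.py w12
```

```text
[ 532.  -123.3  149.7] [[-0.001, 1.0, -0.002], [1.0, 0.001, 0.001], [0.001, -0.002, -1.0]] [-0.96 -0.48  0.46] 23.925
[261.  60.] [ 219   15   85   91 5978] [array([537.4, -14.9]), np.float64(32.0)] z 73.45047484650338
[449. 101.] [ 409   60   80   82 4908] [array([686.2, -41.4]), np.float64(33.1)] z 69.30590438838676
[ 95. 173.] [  59  138   74   72 4018] [array([ 396.8, -101.1]), np.float64(32.7)] z 69.37992355131784
[254. 198.] [ 218  162   74   72 4023] [array([ 532.5, -123.3]), np.float64(32.8)] z 73.38696664170712
[464. 210.] [ 442  188   61   54 1410] [array([ 730.2, -139. ]), np.float64(29.5)] z 75.97011622853213
```

View pics/w12.png

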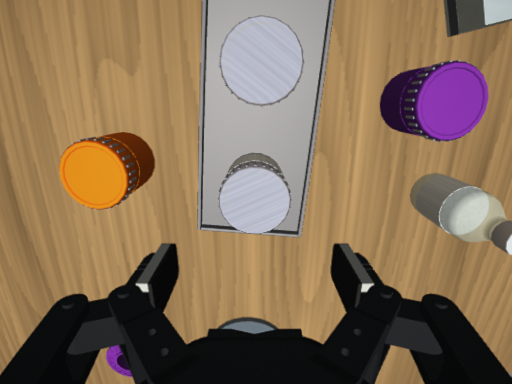

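The right tin is at wrist (254,198), about (533,-124). The orange tin (95,173) and gel bottle (464,210) are well clear of the jaws. Descending.

{"api": "carry_out", "payload": {
  "moves": [-1, 1, -1.5, -30, 0, 0, 0, -1, 0, 0, -40, 0, 0, 0, -1, 0, 0, -26, 0, 0, 0, -1, 0, 0, 0, 0, 0, 0, -1, 0, 0, 0, 0, 0, 0]
}}

```text
time_s: 24.6
tool_pos: [534.2, -125.9, 55.1]
tcp_rot: [0.707, 0.708, 0.0, 0.001]
contact_force: [-0.2, 0.2, 1.0]
opening: 85.3
```

```bash
python3 w.py w13; python3 tins.py w13
```

```text
[ 534.2 -125.9   55.1] [[-0.001, 1.0, 0.001], [1.0, 0.001, -0.0], [-0.001, 0.001, -1.0]] [-0.16  0.23  0.96] 24.6
[261.  44.] [  184     0   155   105 12870] [array([537.4, -15.8]), np.float64(31.6)] z 73.4249449815306
[ 24. 217.] [   0  159   59  107 4670] [array([ 405.3, -101.9]), np.float64(31.9)] z 69.21738650295148
[250. 251.] [  190   195   120   111 10091] [array([ 532.3, -122.2]), np.float64(33.4)] z 73.39039152786916
[167. 261.] [141 244  38  48 551] [array([ 488.7, -130.6]), np.float64(15.2)] z 78.14245051709143
[341. 260.] [330 244  39  48 570] [array([ 581. , -130.6]), np.float64(15.3)] z 77.93051283298581
```

View pics/w13.png

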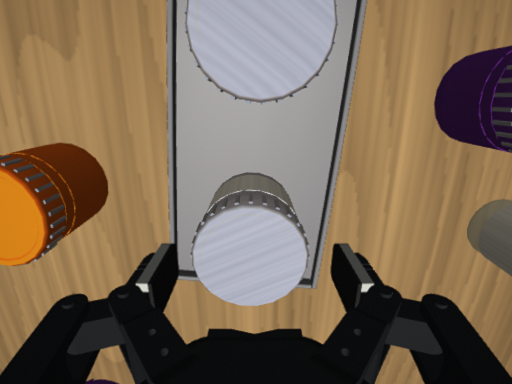

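Again centred: the lid is at (250,255).

{"api": "carry_out", "payload": {
  "moves": [-1, -1, 2, -15, 0, 0, 0, -1, 0, 0, -13.5, 0, 0, 0, -1, 0, 0, 0, 0, 0, 0, 1, 0, 0, 0, 0, 0, 0, 1, 0, 0, 0, 0, 0, 0]
}}

```text
time_s: 25.28
tool_pos: [533.0, -124.6, 26.3]
tcp_rot: [0.707, 0.707, 0.0, 0.0]
contact_force: [-0.2, -0.9, -1.8]
opening: 60.9
```

{"api": "carry_out", "payload": {
  "moves": [1, 0, 0, 0, 0, 0, 0, 1, 0, 0, 0, 0, 0, 0, 1, 0, 0, 0, 0, 0, 0]
}}

```text
time_s: 25.65
tool_pos: [533.0, -124.6, 26.2]
tcp_rot: [0.707, 0.707, 0.0, 0.0]
contact_force: [-0.6, -1.0, 3.8]
opening: 60.7
```

{"api": "carry_out", "payload": {
  "moves": [1, 0, 0, 5, 0, 0, 0, 1, 0, 0, 10, 0, 0, 0, 1, 0, 0, 10, 0, 0, 0, 1, 0, 0, 0, 0, 0, 0, 1, 0, 0, 0, 0, 0, 0]
}}

```text
time_s: 26.28
tool_pos: [532.6, -124.3, 51.0]
tcp_rot: [0.707, 0.707, 0.0, 0.0]
contact_force: [0.1, 0.1, -1.7]
opening: 61.0
```

{"api": "carry_out", "payload": {
  "moves": [1, 0, 0, 0, 0, 0, 0, 1, 0, 0, 0, 0, 0, 0]
}}

```text
time_s: 26.52
tool_pos: [532.4, -124.3, 50.5]
tcp_rot: [0.707, 0.707, -0.0, -0.0]
contact_force: [-0.0, 0.2, -2.2]
opening: 60.5
```

```bash
python3 heft.py h3
```

```text
t 27.175 F mean [-0.31  0.06 -1.59] std [0.5  0.46 0.64] sem 0.17 tau [-43.3   -8.99] pos [ 532.6 -124.3   50.7] open 60.62744079678306
```

View pics/h3.png

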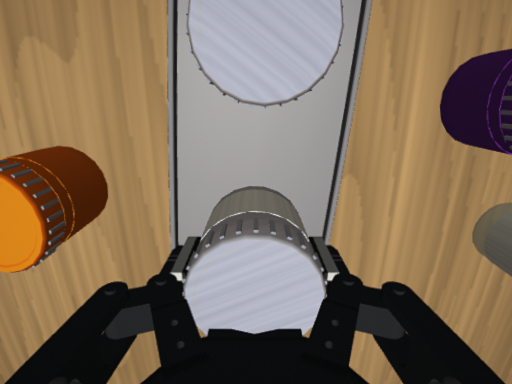

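The right tin pulls about 1.6 N, against 1.65 N for the middle and 3.85 N for the left. The left tin is the full one. Standing the right one back.

{"api": "carry_out", "payload": {
  "moves": [1, 0, 0, -10, 0, 0, 0, 1, 0, 0, -8, 0, 0, 0, 1, 0, 0, -4, 0, 0, 0, 1, 0, 0, -2, 0, 0, 0, 1, 0, 0, 0, 0, 0, 0]
}}

```text
time_s: 27.85
tool_pos: [532.6, -124.3, 26.7]
tcp_rot: [0.707, 0.707, -0.0, -0.0]
contact_force: [-0.8, 0.2, -0.9]
opening: 60.9
```

{"api": "carry_out", "payload": {
  "moves": [1, 0, 0, -1, 0, 0, 0, 1, 0, 0, 0, 0, 0, 0]
}}

```text
time_s: 28.1
tool_pos: [532.9, -124.5, 26.2]
tcp_rot: [0.707, 0.707, 0.0, 0.0]
contact_force: [-0.3, 0.2, 1.6]
opening: 60.9
```

{"api": "carry_out", "payload": {
  "moves": [-1, 0, 0, 0, 0, 0, 0, -1, 0, 0, 0, 0, 0, 0, -1, 0, 0, 0, 0, 0, 0, -1, 0, 0, 0, 0, 0, 0]
}}

```text
time_s: 28.6
tool_pos: [532.6, -124.3, 25.8]
tcp_rot: [0.707, 0.707, 0.0, -0.0]
contact_force: [-0.1, -0.3, -0.2]
opening: 85.6
```

{"api": "carry_out", "payload": {
  "moves": [-1, 0, 0, 15, 0, 0, 0, -1, 0, 0, 40, 0, 0, 0, -1, 0, 0, 50, 0, 0, 0, -1, 0, 0, 20, 0, 0, 0, -1, 0, 0, 0, 0, 0, 0]
}}

```text
time_s: 29.22
tool_pos: [533.9, -124.9, 153.5]
tcp_rot: [0.707, 0.707, 0.001, 0.003]
contact_force: [-0.3, 0.6, -0.1]
opening: 85.3
```

{"api": "carry_out", "payload": {
  "moves": [-1, 3, 45, 0, 0, 0, 0, -1, 3, 45, 0, 0, 0, 0, -1, 3, 45, 0, 0, 0, 0, -1, 3, 45, 0, 0, 0, 0, -1, 1, 43, 0, 0, 0, 0]
}}

```text
time_s: 29.85
tool_pos: [544.7, 100.1, 149.6]
tcp_rot: [0.707, 0.707, -0.001, -0.001]
contact_force: [0.9, -0.1, -0.2]
opening: 85.4
```

{"api": "carry_out", "payload": {
  "moves": [-1, 0, 0, 0, 0, 0, 0, -1, 0, 0, 0, 0, 0, 0, -1, 0, 0, 0, 0, 0, 0, -1, 0, 0, 0, 0, 0, 0]
}}

```text
time_s: 30.35
tool_pos: [545.7, 97.5, 150.7]
tcp_rot: [0.708, 0.706, -0.0, -0.0]
contact_force: [0.3, 0.3, 0.4]
opening: 85.7
```

```bash
python3 w.py w14; python3 tins.py w14
python3 - <<'E'
from h import *
im,d=robot.capture("side"); cv2.imwrite("pics/s14.png",cv2.resize(im[110:330,140:370,::-1],None,fx=3,fy=2.7))
E
```

```text
[545.7  97.5 150.7] [[0.002, 1.0, -0.0], [1.0, -0.002, -0.0], [-0.0, -0.0, -1.0]] [0.35 0.32 0.44] 30.35
[255. 194.] [ 219  158   74   72 4049] [array([546.9, 101. ]), np.float64(32.7)] z 73.36666299312583
[246. 298.] [ 214  270   65   57 2819] [array([537. ,  -9.1]), np.float64(35.0)] z 73.26778775849357
```

View pics/w14.png

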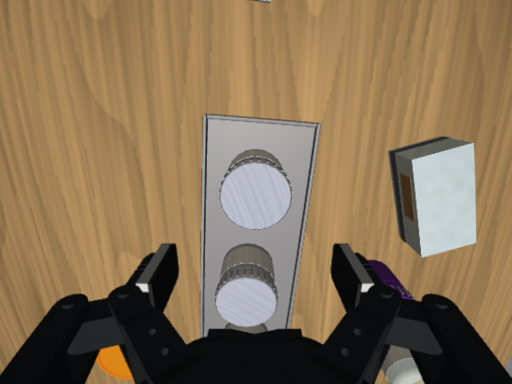

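View pics/s14.png

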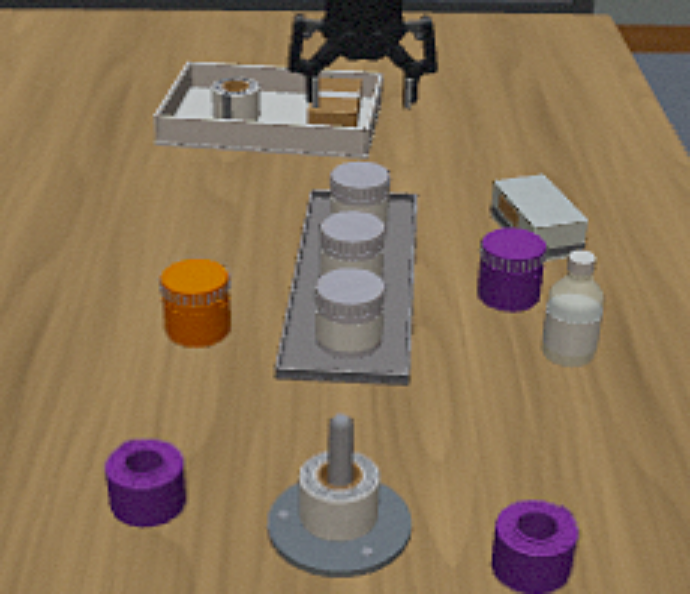

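Everything stands as before. The left (full) tin is at wrist (255,194). Descending and gripping.

{"api": "carry_out", "payload": {
  "moves": [-1, 0, 1, -30, 0, 0, 0, -1, 0, 0, -40, 0, 0, 0, -1, 0, 0, -26, 0, 0, 0, -1, 0, 0, 0, 0, 0, 0, -1, 0, 0, 0, 0, 0, 0]
}}

```text
time_s: 31.08
tool_pos: [546.3, 99.4, 55.6]
tcp_rot: [0.707, 0.707, 0.0, 0.001]
contact_force: [-0.1, 0.3, 0.4]
opening: 85.1
```

```bash
python3 w.py w15; python3 tins.py w15
```

```text
[546.3  99.4  55.6] [[0.0, 1.0, 0.001], [1.0, -0.0, -0.0], [-0.0, 0.001, -1.0]] [-0.08  0.32  0.44] 31.075
[254. 252.] [ 195  196  120  111 9936] [array([547.8, 102.3]), np.float64(33.5)] z 73.3549052065452
[168. 260.] [142 244  37  48 518] [array([500.8,  94.4]), np.float64(15.3)] z 78.22195309008669
[341. 260.] [330 244  37  46 543] [array([593.1,  95. ]), np.float64(14.7)] z 78.11912370187919
```

{"api": "carry_out", "payload": {
  "moves": [-1, 0, 0.5, -15, 0, 0, 0, -1, 0, 0, -13.5, 0, 0, 0, -1, 0, 0, 0, 0, 0, 0, 1, 0, 0, 0, 0, 0, 0, 1, 0, 0, 0, 0, 0, 0]
}}

```text
time_s: 31.75
tool_pos: [546.0, 100.2, 26.8]
tcp_rot: [0.707, 0.707, 0.0, 0.0]
contact_force: [0.4, 0.6, 1.8]
opening: 61.1
```

{"api": "carry_out", "payload": {
  "moves": [1, 0, 0, 0, 0, 0, 0, 1, 0, 0, 0, 0, 0, 0, 1, 0, 0, 0, 0, 0, 0]
}}

```text
time_s: 32.12
tool_pos: [546.0, 100.2, 26.7]
tcp_rot: [0.707, 0.707, 0.0, 0.0]
contact_force: [-0.5, 0.6, 4.2]
opening: 60.7
```

{"api": "carry_out", "payload": {
  "moves": [1, 0, 0, 5, 0, 0, 0, 1, 0, 0, 10, 0, 0, 0, 1, 0, 0, 25, 0, 0, 0, 1, 0, 0, 40, 0, 0, 0, 1, 0, 0, 40, 0, 0, 0]
}}

```text
time_s: 32.75
tool_pos: [544.8, 100.2, 147.2]
tcp_rot: [0.707, 0.707, -0.001, -0.001]
contact_force: [1.1, -0.0, -4.4]
opening: 61.0
```

{"api": "carry_out", "payload": {
  "moves": [1, 0, 0, 35, 0, 0, 0, 1, 0, 0, 10, 0, 0, 0, 1, 0, 0, 0, 0, 0, 0, 1, 0, 0, 0, 0, 0, 0, 1, 0, 0, 0, 0, 0, 0]
}}

```text
time_s: 33.38
tool_pos: [544.6, 100.1, 189.7]
tcp_rot: [0.707, 0.707, -0.001, -0.001]
contact_force: [1.2, -0.3, -4.3]
opening: 60.8
```

```bash
python3 heft.py h4; python3 w.py w16
python3 - <<'E'
from h import *
im,d=robot.capture("side"); cv2.imwrite("pics/s16.png",cv2.resize(im[50:330,140:370,::-1],None,fx=2.1,fy=2.1))
im,d=robot.capture("top"); cv2.imwrite("pics/t16.png",cv2.resize(im[100:290,90:400,::-1],None,fx=2.5,fy=2.5))
E
```

```text
t 34.025 F mean [ 0.06 -0.21 -3.53] std [0.52 0.58 0.42] sem 0.11 tau [-41.44 -15.98] pos [545.4 100.1 190.8] open 60.960130963578514
[545.6 100.1 191.4] [[-0.0, 1.0, 0.0], [1.0, 0.0, -0.0], [-0.0, 0.0, -1.0]] [-0.09 -0.35 -3.29] 34.075
```

View pics/s16.png

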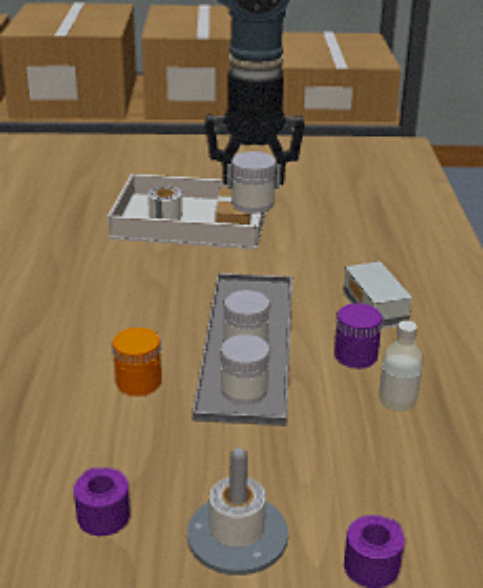

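View pics/t16.png

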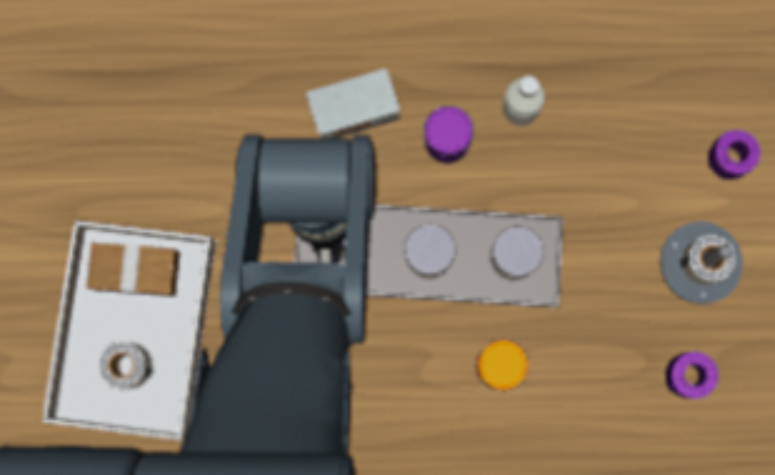

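View pics/w16.png

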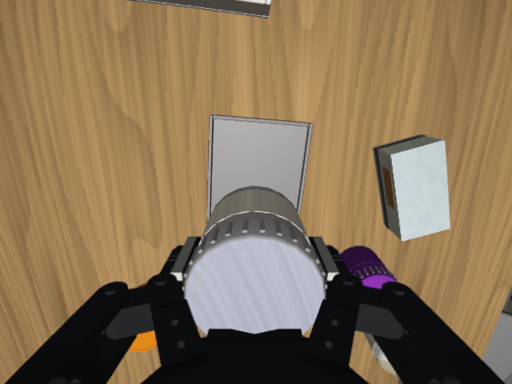

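The tin is held upright (side-crop (254,180)). It was lifted 165 mm, so its underside is at about 169 mm. The two light tins, the roll, the carton and the lower roll are all in place. I let it settle briefly, then hand in.

{"api": "carry_out", "payload": {
  "moves": [1, 0, 0, 0, 0, 0, 0, 1, 0, 0, 0, 0, 0, 0, 1, 0, 0, 0, 0, 0, 0, 1, 0, 0, 0, 0, 0, 0]
}}

```text
time_s: 34.72
tool_pos: [545.6, 100.1, 191.3]
tcp_rot: [0.707, 0.707, -0.0, -0.0]
contact_force: [-0.3, 0.4, -3.8]
opening: 60.8
```

Run:
```python
from h import *
s=robot.sense(); print(s["tool_pos"],s["qvel"].round(3),s["contact_force"],s["opening"],s["time_s"])
print(robot.sign_off())
```

```text
[545.59333443 100.14426391 191.2863961 ] [-0.001  0.001  0.001 -0.001 -0.002  0.001] [-0.33175402  0.40841968 -3.84069831] 60.82508968596791 34.725
the job is handed in; nothing more can be done
None
```

The job is handed in at 34.7 s of the 72 s allowed. The full tin is held up in the gripper for you to take.

- **Roll:** I slid the top roll off the spindle and lowered it into the issue tray until the force showed it touching the floor, then released it. It lies flat there. The lower roll is still at the spindle foot.
- **Hefting:** the left tin pulled about 3.85 N, the middle about 1.65 N and the right about 1.6 N, so the left tin is the full one. I stood each tin back upright before going on.
- **Last checks:** the full tin is upright and still, with its underside about 169 mm above the desk, pulling about 3.5–3.8 N with the jaws 61 mm apart. The final side and top pictures showed both light tins upright in the stock tray, and the roll, carton, gel bottle and plaster box in their places.

No check failed. The top camera and the wrist camera disagreed by about 2–4 mm on positions. I went by the wrist camera and confirmed each grasp in its pictures.

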